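Stack conical spring washers face to face on the arbor

TASK

Finish the spring stack on the arbor, which already carries one conical washer wide rim down: add the two conical washers from the rack with faces alternating, the next one hollow side up (narrow end on narrow end), the last one hollow side down (wide rim on wide rim), both fully down and flat. They stand on edge facing different ways, so each must be tipped over onto its proper face (the rubber mat is free for that) and taken again by the rim. Leave the flat spacer ring in the rack and the cartridges, tin and spanner where they are.

Things in the scene. Friction and masses are not known exactly. Their poses are not given: they have to be found in the camera images.
- disc_a: steel conical (dished) spring washer, outer diameter 60 mm, bore 29, height 14, about 90 g. Origin on its axis at mid-height; z points from the wide hollow side to the narrow end. Wide rim: a cylinder 60 across, z -7 to -1 mm; narrow end: flat ring 38 across at z +7. Starts on edge in one of the rack's slots, axis level, leaning a few degrees at most. z up = hollow side down
- disc_b: same kind of washer as disc_a, in another slot, facing the opposite way; either of the two may be stacked first
- spacer: plain flat steel ring, 60 mm outer diameter, 29 mm bore, 12 mm thick, standing in the remaining slot of the rack; not to be used. Origin at its centre, z along its axis
- disc_first: the first washer, same kind as disc_a, already on the arbor with its wide rim down (z up), resting on the flange
- rack: fixed rack, foot 170 mm long (its x), 60 wide (y), 4 thick; black blocks 30 wide (y), 32 high. Three slots 15.5 mm wide at x = -48, 0, +48 mm: a washer stands there with its axis along the rack's x, its centre 36 mm above the bench, both sides (y = +-30 mm) free for fingers. Origin: centre of the underside
- arbor: fixed steel arbor: upright shaft 25 mm in diameter on a round flange 84 mm across. Shaft top is tapered from 25 mm at 62 mm above the bench to 13 mm at its tip, 74 mm above the bench. Origin at the centre of the underside, z up
- arbor_seat (a point): point on the arbor's axis at the top of its flange (10 mm above the bench), where the first washer's wide rim rests. In the finished stack the washers' origins are 7, 21 and 35 mm above it
- mat: fixed black rubber mat 200 x 200 mm, 3 mm thick, free for laying washers over. Origin at the centre of the underside
- cartridge_1: loose blue cylinder 42 mm across, 60 mm high, standing beyond the mat; leave alone. Origin at the centre of its underside
- cartridge_2: another such blue cylinder, standing beyond the arbor; leave alone
- grease_tin: loose grey tin 56 mm across, 50 mm high, standing beyond the rack; leave alone. Origin at the centre of its underside
- spanner: loose steel wrench lying flat between robot and mat, lengthwise across the robot's view; leave alone
Mind the look-alikes: they are no part of the job. What is shaped like the disc_b but turquoise is not meant. What is shaped like the disc_first but orange or red is not meant.

How it is judged:
By the outcome, as a careful person would: the job done as asked, in the order asked, and still so for the second after the job is handed in, with the robot touching nothing.
It also fails if it takes over 72 s, if anything falls off the work surface, if the arm or the gripper's body presses on something with over 40 N, if the wrist force passes 120 N, or if a joint passes its speed limit or range.

ROBOT

A 7-joint arm with a two-finger parallel gripper is mounted at the origin on the work surface. World frame = base frame: x ahead of the robot, y to its left, z up, the work surface at z = 0. Lengths are in m, angles in rad, forces in N, time in s.
With the tool pointing down it reaches from about 0.425 to 0.975 m from the base axis. Payload 16.7 kg.
Tool frame: the origin (TCP) lies midway between the tips of the shut fingers; the grasp point (between the pads) lies behind it (grip_point_offset is the z of the grasp point in the tool frame, in m); z points along the fingers, y is the line along which they close (so a half turn about z gives the same grasp; the last joint's range is limited). The gripper opens to 85 mm and grips with 20 to 120 N. Pads are 22 mm wide; open, the fingers measure 114 mm over their backs; the gripper's body (76 mm by 85 mm) begins 54 mm behind the grasp point. The pads swing forward as they close: fully open they stand 13 mm farther back than shut.
Start: joints at [-0.149, 0.426, 0.074, 1.606, -0.034, 1.111, -0.067], TCP at [0.675, -0, 0.231] pointing down, gripper open.
Joint ranges: [-2.85, 2.85], [-0.5, 2.14], [-1.23, 1.37], [0.21, 2.46], [-1.02, 4.16], [0.16, 2.05], [-2.73, 2.73]. Speed limits (rad/s): [1.89, 1.89, 2.39, 2.39, 3.01, 3.01, 3.01].

INTERFACE

Orientations are given as [roll, pitch, yaw] about the fixed x, y, z axes, in that order (R = Rz(yaw) Ry(pitch) Rx(roll)).
In Python, from plant import sense, capture, camera_params, finish_job, grip_point_offset gives the robot as it stands. The module is installed in compiled form; this text tells all that it offers.
- The arm moves only by the tool play_rows, never from a script. Its argument "plan" is a list of rows, each a list of 7 numbers: the shift along the tool's x, y, z in mm, then the turn, a rotation vector about the tool's x, y, z in rad, then the finger opening in mm, from 0 to 85.4. In form: [[x, y, z, wx, wy, wz, claw], ...]. A call has 1 to 20 rows; each row is the pose to reach, as a shift and turn from the pose commanded when the call began, along the tool's axes at that moment; what a row does not reach only later rows make up. A row lasts 1/8 s, in which the tool goes at most 62.5 mm and 10.7 degrees, less where a joint would pass 70% of its speed; a pose out of reach is approached as far as the arm can. A call with a gripper value outside its range is refused whole. The fingers move at their own pace and stop on an object; the grip force is fixed at half the most. Time passes only in rows, so rows that repeat a pose let the fingers close. It gives the time, the measured TCP pose, the force, the opening and the grip force at its end, in the units of the state.
- sense(): the state, without advancing time (a new reading comes with each control period).
- capture(name): name is "scene" or "side" or "wrist"; returns (picture, depth): 420x560x3 uint8, red, green, blue; 420x560 float32, m along the optical axis (not along the pixel's ray), 0 where there is no reading.
- camera_params(name): a dict with "fov_y" (degrees; the focal length in pixels is half the picture's height over the tangent of half this angle, whatever the lens; pixels are square), "cx", "cy" (the principal point, pixels), "extrinsics" (4x4, takes a point from camera to world coordinates); the wrist camera has in their place "mount" (4x4, takes a point from camera to tool coordinates, whose origin is the TCP and whose axes are the flange's). Camera axes: x right, y down, z forward; pixel columns grow to the right and rows downward; lengths in m; the calibration is good to about 2 mm. A picture is of the moment at which its call begins: read the wrist's pose just before it. camera_params takes no time and is no camera call.
- finish_job(): hands the job in; it is judged then, once.
The state is a dict: "clock": time; "joint_pos": joint angles; "qd": joint speeds; "joint_efforts": joint torques, N m; "tool_pos": TCP position; "ee_rot": TCP orientation; "ft_force": force on the tool from outside, world axes, zero at the start; "wrist_torque": the same for the moment, N m; "width": finger opening in m; "finger_force": force on a finger pad.
Only numpy, scipy, OpenCV 4.12 (cv2) and the standard library are available. Lean on these libraries where they do the work, as an engineer would, in place of code of your own. Each camera call takes 0.05 s, during which the arm holds its last target. There are 200 camera calls.

## Working session

There is one attempt and no reset: what is moved stays moved. The work goes in short steps, Python scripts to look and compute and a tool call to move; the robot and the scene stay as the last step left them, time stands still between calls to the robot, and variables do not carry over. Pictures are saved under pics/ and viewed, at most 10 in all, crops included, and the job is handed in when it is done.

Besides the shell and the picture viewer there is one more tool, called after "Request:" as a command line: name --pt "numbers of a row" for each row, then --argument value for the rest. play_rows: Moves the arm, as the interface text tells. Its arguments: {"type":"object","properties":{"plan":{"type":"array","items":{"type":"array","items":{"type":"number"}}}},"required":["plan"]}

```bash
mkdir -p pics; cat > h.py <<'E'
import numpy as np,cv2
from plant import *
from scipy.spatial.transform import Rotation as Ro
def cam(n):
    p=camera_params(n); f=210/np.tan(np.radians(p['fov_y'])/2)
    if n=='wrist':
        s=sense(); T=np.eye(4); T[:3,:3]=Ro.from_euler('xyz',s['ee_rot']).as_matrix(); T[:3,3]=s['tool_pos']; E=T@np.array(p['mount'])
    else: E=np.array(p['extrinsics'])
    return f,p['cx'],p['cy'],E
def shot(n):
    c=cam(n); im,d=capture(n); return im,d,c
def cloud(d,c):
    f,cx,cy,E=c; v,u=np.mgrid[:420,:560]
    P=np.stack([(u-cx)/f*d,(v-cy)/f*d,d],-1)
    return P@E[:3,:3].T+E[:3,3]
def save(n,im): cv2.imwrite('pics/'+n+'.png',im[...,::-1])
E
python3 - <<'E'
from h import *
for n in ['scene','side']:
    im,d,c=shot(n); save(n,im); np.savez(n,im=im,P=cloud(d,c),d=d); print(n,c)
print(sense(),grip_point_offset, camera_params('wrist'))
E
```

```text
scene (np.float64(443.06142031106447), 276.08586798250553, 211.8629486900312, array([[ 0.8391165 ,  0.4543282 , -0.29911435,  0.86383302],
       [ 0.54393074, -0.69600011,  0.46874641, -0.45864599],
       [ 0.00478109, -0.55603033, -0.83114825,  0.88016308],
       [ 0.        ,  0.        ,  0.        ,  1.        ]]))
side (np.float64(480.4632078542541), 278.7779144336678, 209.23508822126738, array([[-0.88089641, -0.25509995,  0.39867972,  0.15850173],
       [-0.47301056,  0.50439101, -0.72239236,  0.72459801],
       [-0.01680821, -0.82493256, -0.5649812 ,  0.6213196 ],
       [ 0.        ,  0.        ,  0.        ,  1.        ]]))
{'clock': 0.1, 'joint_pos': array([-0.14951506,  0.42667076,  0.07384064,  1.60652679, -0.03410158,
        1.11081238, -0.06711769]), 'qd': array([-0.00167676, -0.00340815, -0.00052033, -0.00154817,  0.00070211,
        0.00172095, -0.00033977]), 'joint_efforts': array([ 8.33200116e-03, -9.51551986e+01,  3.77174735e+00, -4.64406645e+01,
        1.97906635e-02,  6.50777074e-03,  1.41262312e-04]), 'tool_pos': array([ 6.74635394e-01, -7.00046024e-06,  2.30686545e-01]), 'ee_rot': array([-3.14043662e+00,  7.47480571e-05,  1.57077317e+00]), 'ft_force': array([ 0.53655776, -0.09016064,  0.53825468]), 'wrist_torque': array([-0.02024983,  0.01598078, -0.04655832]), 'finger_force': 0.0, 'width': 0.08513552635555752} -0.0187 {'fov_y': 59.458728617225894, 'cx': 276.25104726662653, 'cy': 205.53432258490162, 'mount': array([[ 5.00189711e-04, -9.55112562e-01, -2.96242711e-01,
         7.58566545e-02],
       [ 9.99999786e-01,  6.02315281e-04, -2.53472185e-04,
         2.26097100e-03],
       [ 4.20525980e-04, -2.96242521e-01,  9.55112659e-01,
        -1.42579369e-01],
       [ 0.00000000e+00,  0.00000000e+00,  0.00000000e+00,
         1.00000000e+00]])}
```

View pics/scene.png

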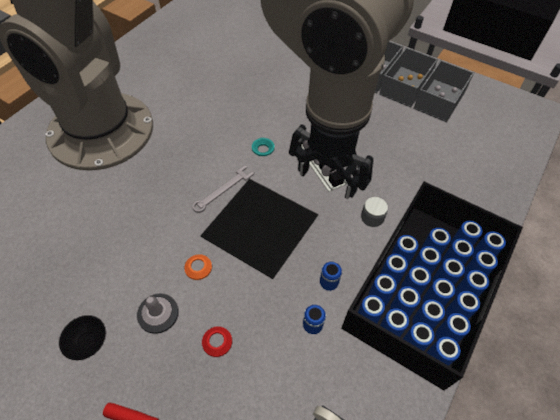

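View pics/side.png

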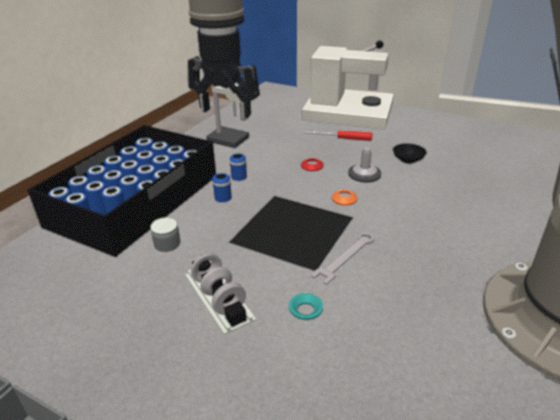

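Scene: mat at (260,226), arbor (157,308), and the rack is hidden behind the gripper near (325,170). Side: rack with three rings at (205,265), (217,280), (230,297), arbor at (365,165). Look-alikes: turquoise (305,306), orange (344,198) and red (312,164), all lying flat on the bench. The targets are the grey rings in the rack.

```bash
python3 - <<'E'
from h import *
z=np.load('side.npz'); im,P=z['im'],z['P']
save('rackcrop',cv2.resize(im[235:340,160:280],(800,700))[:600])
H=P[...,2]
def st(n,m,P):
    q=P[m]; print(n,len(q),np.median(q,0).round(4),q.min(0).round(3),q.max(0).round(3))
b=np.zeros(H.shape,bool); b[240:330,180:260]=1
st('rack all >8mm',b&(H>.008)&(H<.09),P)
st('rings >45mm',b&(H>.045)&(H<.09),P)
q=P[b&(H>.045)&(H<.09)]
hsv=cv2.cvtColor(im,cv2.COLOR_RGB2HSV)
# white foot
m=(b&(hsv[...,2]>170)&(H<.012)).astype(np.uint8); 
xy=P[m>0][:,:2].astype(np.float32); r=cv2.minAreaRect(xy); print('foot',r,cv2.boxPoints(r))
z=np.load('scene.npz'); im2,P2=z['im'],z['P']; H2=P2[...,2]
b=np.zeros(H.shape,bool); b[280:340,130:190]=1
st('shaft',b&(H2>.045)&(H2<.1),P2); st('flange',b&(H2>.006)&(H2<.1),P2)
b[:]=0;b[175:280,195:325]=1
m=b&(im2.max(-1)<45); xy=P2[m][:,:2].astype(np.float32); print('mat',cv2.minAreaRect(xy), np.median(P2[m],0))
for n,(r0,r1,c0,c1) in dict(c1=(255,295,315,345),c2=(300,335,300,328),tin=(195,228,360,390)).items():
    b[:]=0;b[r0:r1,c0:c1]=1; st(n,b&(H2>.03)&(H2<.1),P2)
b[:]=0;b[160:215,185:260]=1; st('span',b&(H2>.003)&(H2<.05),P2)
E
```

```text
rack all >8mm 2429 [0.5463 0.2429 0.0323] [0.477 0.164 0.008] [0.649 0.29  0.067]
rings >45mm 845 [0.5542 0.2379 0.0562] [0.501 0.181 0.045] [0.617 0.279 0.067]
foot ((0.5778489112854004, 0.21622374653816223), (0.0649314671754837, 0.20908692479133606), 60.06639099121094) [[0.47105083 0.2402556 ]
 [0.6522464  0.13592201]
 [0.68464696 0.1921919 ]
 [0.5034514  0.29652548]]
shaft 174 [ 0.4864 -0.3099  0.0673] [ 0.472 -0.32   0.045] [ 0.494 -0.296  0.078]
flange 1264 [ 0.4895 -0.3129  0.0172] [ 0.439 -0.349  0.006] [ 0.539 -0.266  0.078]
mat ((0.6166359782218933, -0.20373937487602234), (0.2534061670303345, 0.663415789604187), 23.214866638183594) [ 0.54090359 -0.02291437  0.00386208]
c1 392 [ 0.7435 -0.0591  0.0593] [ 0.721 -0.073  0.03 ] [ 0.763 -0.033  0.065]
c2 438 [ 0.7619 -0.1585  0.0597] [ 0.739 -0.174  0.03 ] [ 0.781 -0.132  0.065]
tin 474 [0.7484 0.1403 0.0499] [0.719 0.118 0.03 ] [0.774 0.174 0.056]
span 1434 [0.4295 0.0213 0.005 ] [ 0.279 -0.076  0.003] [0.517 0.141 0.013]
```

View pics/rackcrop.png

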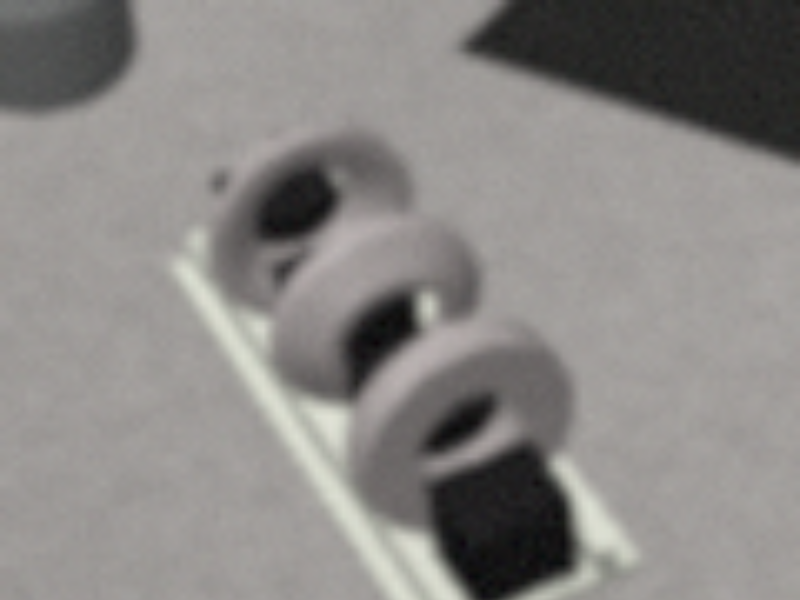

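Request:
play_rows --pt "225 -115 -30 0 0 2.094 85" --pt "225 -115 -30 0 0 2.094 85" --pt "225 -115 -30 0 0 2.094 85" --pt "225 -115 -30 0 0 2.094 85" --pt "225 -115 -30 0 0 2.094 85" --pt "225 -115 -30 0 0 2.094 85" --pt "225 -115 -30 0 0 2.094 85" --pt "225 -115 -30 0 0 2.094 85" --pt "225 -115 -30 0 0 2.094 85" --pt "225 -115 -30 0 0 2.094 85" --pt "225 -115 -30 0 0 2.094 85" --pt "225 -115 -30 0 0 2.094 85" --pt "225 -115 -30 0 0 2.094 85"

```text
clock: 1.72
tool_pos: [0.5598, 0.225, 0.261]
ee_rot: [3.141, 0.0, -0.523]
ft_force: [0.2, 0.3, -0.1]
width: 0.085
finger_force: 0.0
```

```bash
python3 - <<'E'
from h import *
s=sense();print(s['clock'],s['tool_pos'],s['ee_rot'],s['joint_pos'])
im,d,c=shot('wrist'); save('w1',im); P=cloud(d,c); np.savez('w1',im=im,P=P,d=d)
im,d,c=shot('scene'); save('scene2',im);np.savez('scene2',im=im,P=cloud(d,c),d=d)
E
```

```text
1.725 [0.5597727  0.22503631 0.26103942] [ 3.14106755e+00  2.56300124e-04 -5.22506018e-01] [-0.7624602   0.29222845  0.33987121  1.75377948 -0.10709691  1.11429643
 -2.48186753]
```

View pics/w1.png

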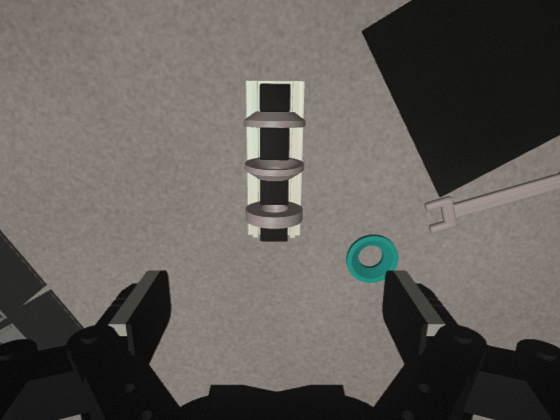

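The wrist view shows the rack upright. The top washer (275,120) has its narrow end up (far side), the middle one (275,168) has its narrow end down, and the bottom one (273,213) is the thick flat spacer. Turquoise is at (372,258). I'll take the middle washer first (hollow up) and the top washer last.

```bash
python3 - <<'E'
from h import *
z=np.load('w1.npz'); im,P=z['im'],z['P']; H=P[...,2]
s=sense(); R=Ro.from_euler('xyz',s['ee_rot']).as_matrix(); t=s['tool_pos']
T=lambda p:((p-t)@R)*1000
for n,(r0,r1) in dict(far=(108,130),mid=(155,185),near=(198,230)).items():
    b=np.zeros(H.shape,bool); b[r0:r1,235:315]=1
    m=b&(H>.048)&(H<.075); q=P[m]; q5=T(q)
    zmax=np.percentile(q[:,2],98); top=T(P[b&(H>zmax-.004)&(H<.075)])
    print(n,len(q),'zmax',zmax.round(4),'tool mid',((q5.min(0)+q5.max(0))/2).round(1),'ext',np.ptp(q5,0).round(1),'top',np.median(top,0).round(1),np.percentile(top[:,0],[2,98]).round(1))
    q=T(P[b&(H>.02)&(H<.075)&(im.min(-1)>60)]);print('  y range all',np.percentile(q[:,1],[1,99]).round(1))
hsv=cv2.cvtColor(im,cv2.COLOR_RGB2HSV)
b=np.zeros(H.shape,bool); b[70:250,230:320]=1
m=b&(im.min(-1)>150); xy=T(P[m])[:,:2].astype(np.float32); print('foot',cv2.minAreaRect(xy), np.median(P[m],0))
z=np.load('scene2.npz'); im2,P2=z['im'],z['P']; H2=P2[...,2]
m=(im2.max(-1)<40)&(H2<.01)&(H2>-.01); m[:,:195]=0;m[:,330:]=0;m[:170]=0;m[285:]=0
n,l,st,ce=cv2.connectedComponentsWithStats(m.astype(np.uint8)); k=1+st[1:,4].argmax()
print('mat',cv2.minAreaRect(P2[l==k][:,:2].astype(np.float32)))
# arbor shaft
b=np.zeros(H.shape,bool); b[270:345,120:195]=1
for lo,hi in [(.064,.08),(.045,.06),(.02,.03),(.006,.013)]:
    q=P2[b&(H2>lo)&(H2<hi)]; print(lo,len(q),cv2.minEnclosingCircle(q[:,:2].astype(np.float32)),q.mean(0))
for n,(lo,hi) in dict(orange=(5,14),red=(0,4),turq=(80,98)).items():
    h=cv2.cvtColor(im2,cv2.COLOR_RGB2HSV); m=(h[...,0]>=lo)&(h[...,0]<=hi)&(h[...,1]>150)&(h[...,2]>90)&(H2<.03); print(n,np.median(P2[m],0).round(3),m.sum())
E
```

```text
far 789 zmax 0.066 tool mid [ 52.4  -2.8 203.8] ext [13.9 53.9 18.8] top [ 50.1  -3.1 196.8] [46.5 54.4]
  y range all [-30.9  25.4]
mid 594 zmax 0.0664 tool mid [  1.5  -2.8 203.1] ext [14.6 53.9 19. ] top [  4.6  -3.2 196.7] [-0.1  7.7]
  y range all [-31.7  25.2]
near 808 zmax 0.0664 tool mid [-44.7  -4.  203.4] ext [12.8 54.2 19.5] top [-44.5  -4.3 196.4] [-50.8 -38.9]
  y range all [-32.2  25.2]
foot ((0.191741943359375, -3.5077648162841797), (175.21435546875, 61.4730110168457), 0.5465872883796692) [0.58193716 0.21837426 0.00519013]
mat ((0.5362873673439026, -0.015209399163722992), (0.19885899126529694, 0.20025688409805298), 0.30479180812835693)
0.064 106 ((0.48220014572143555, -0.30840468406677246), 0.011634612455964088) [ 0.48349339 -0.30859685  0.07105658]
0.045 44 ((0.4824059009552002, -0.30853286385536194), 0.012396997772157192) [ 0.48890088 -0.31139321  0.05311533]
0.02 285 ((0.48147159814834595, -0.3073602020740509), 0.028151214122772217) [ 0.48702921 -0.31050399  0.02327106]
0.006 612 ((0.4812777042388916, -0.2737722098827362), 0.07542894780635834) [ 0.48679928 -0.30241044  0.00957791]
orange [ 0.49  -0.185  0.011] 405
red [ 0.597 -0.461  0.018] 1032
turq [0.405 0.189 0.013] 194
```

Request:
play_rows --pt "4 -3 60 0 0 0 85" --pt "4 -3 120 0 0 0 85" --pt "4 -3 170 0 0 0 85" --pt "4 -3 210 0 0 0 85" --pt "4 -3 230 0 0 0 85" --pt "4 -3 239 0 0 0 85" --pt "4 -3 239 0 0 0 85" --pt "4 -3 239 0 0 0 50" --pt "4 -3 239 0 0 0 50" --pt "4 -3 239 0 0 0 50" --pt "4 -3 239 0 0 0 50" --pt "4 -3 239 0 0 0 50" --pt "4 -3 239 0 0 0 50"

```text
clock: 3.45
tool_pos: [0.5653, 0.225, 0.0238]
ee_rot: [-3.141, -0.001, -0.524]
ft_force: [-4.6, -5.8, 14.7]
width: 0.0575
finger_force: 60.7
```

```bash
python3 - <<'E'
from h import *
im,d,c=shot('side'); a=cv2.resize(im[215:335,150:290],(700,600))
im,d,c=shot('wrist'); b=cv2.resize(im,(560,420))
save('g1',a); 
P=cloud(d,c); s=sense(); R=Ro.from_euler('xyz',s['ee_rot']).as_matrix()
Q=((P-s['tool_pos'])@R)*1000
print(s['width'],s['tool_pos'])
m=(d>0)&(abs(Q[...,0])<12)&(abs(Q[...,1])>25)&(abs(Q[...,1])<50)&(Q[...,2]>-60)
q=Q[m]; 
for sg in(-1,1):
    k=q[q[:,1]*sg>0]
    for z in range(-40,20,5):
        kk=k[(k[:,2]>=z)&(k[:,2]<z+5)]
        if len(kk): print(sg,z,len(kk),(kk[:,1].min()).round(1),(kk[:,1].max()).round(1),kk[:,0].mean().round(1))
E
```

```text
0.056893787483587796 [0.56530532 0.22505963 0.02381847]
-1 -40 239 -43.4 -29.4 2.3
-1 -35 308 -43.8 -29.3 4.1
-1 -30 367 -44.2 -25.0 4.1
-1 -25 358 -43.7 -25.0 4.0
-1 -20 263 -43.5 -25.1 5.3
-1 -15 169 -43.2 -25.0 6.3
-1 -10 117 -30.1 -25.0 6.1
-1 -5 61 -29.8 -25.1 5.1
-1 0 27 -28.1 -25.0 5.1
-1 5 2 -25.6 -25.2 5.2
-1 15 153 -30.4 -25.6 5.5
1 -40 238 27.2 40.9 2.2
1 -35 324 27.2 41.5 4.5
1 -30 267 25.0 41.3 4.3
1 -25 323 25.0 41.2 4.0
1 -20 210 25.0 41.2 5.4
1 -15 138 25.1 40.8 7.1
1 -10 84 25.0 27.9 6.2
1 -5 30 25.1 27.7 4.8
1 0 7 25.3 26.4 4.3
1 15 168 25.0 29.5 4.1
```

View pics/g1.png

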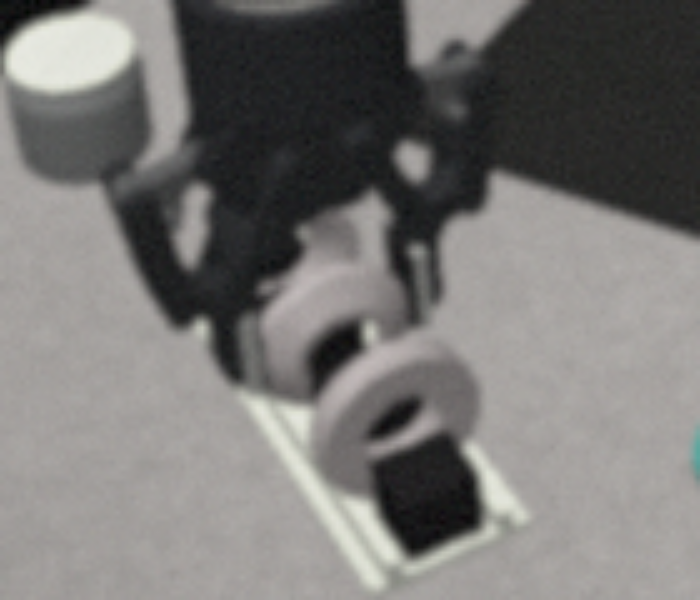

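Request:
play_rows --pt "0 0 0 0 0 0 75" --pt "0 0 0 0 0 0 75" --pt "0 0 5 0 0 0 75" --pt "0 0 10 0 0 0 75" --pt "0 0 10 0 0 0 50" --pt "0 0 10 0 0 0 50" --pt "0 0 10 0 0 0 50" --pt "0 0 10 0 0 0 50" --pt "0 0 10 0 0 0 50"

```text
clock: 4.68
tool_pos: [0.5647, 0.2253, 0.0123]
ee_rot: [3.141, 0.0, -0.523]
ft_force: [-4.0, -4.2, 1.4]
width: 0.0577
finger_force: 63.5
```

Request:
play_rows --pt "0 0 -20 0 0 0 50" --pt "0 0 -50 0 0 0 50" --pt "0 0 -90 0 0 0 50" --pt "30 60 -120 0 0 -0.15 50" --pt "60 110 -140 0 0 -0.3 50" --pt "85 165 -140 0 0 -0.45 50" --pt "107 215 -140 0 0 -0.523 50" --pt "107 215 -140 0 0 -0.523 50" --pt "107 215 -140 0 0 -0.523 50"

```text
clock: 5.8
tool_pos: [0.5508, -0.0137, 0.1534]
ee_rot: [-3.141, -0.002, -0.001]
ft_force: [-0.2, 1.1, -0.5]
width: 0.0577
finger_force: 64.4
```

Request:
play_rows --pt "0 0 0 0 0.18 0 50" --pt "0 0 0 0 0.36 0 50" --pt "0 0 0 0 0.54 0 50" --pt "0 0 0 0 0.72 0 50" --pt "0 0 0 0 0.9 0 50" --pt "0 0 0 0 0.96 0 50" --pt "0 0 0 0 0.96 0 50" --pt "0 0 0 0 0.96 0 50"

```text
clock: 6.8
tool_pos: [0.5511, -0.0396, 0.1845]
ee_rot: [3.084, -0.606, 0.004]
ft_force: [-1.0, -2.5, -0.4]
width: 0.0574
finger_force: 64.4
```

```bash
python3 - <<'E'
from h import *
im,d,c=shot('side'); save('t1',cv2.resize(im[120:270,190:390],(800,600)))
s=sense(); print(s['tool_pos'],s['ee_rot'],s['joint_pos'])
P=cloud(d,c); m=(abs(P[...,1]+.015)<.045)&(abs(P[...,0]-.54)<.06)&(P[...,2]>.01)&(P[...,2]<.3)
q=P[m]; print(np.percentile(q[:,2],[0.2,1,5]))
E
```

```text
[ 0.55168325 -0.03833255  0.18504113] [ 3.08164251 -0.60719909  0.0082995 ] [ 0.20982404  0.07379542 -0.34373149  2.35801874  0.92645402  0.18955242
 -2.57765489]
[0.18273967 0.18534234 0.19340473]
```

View pics/t1.png

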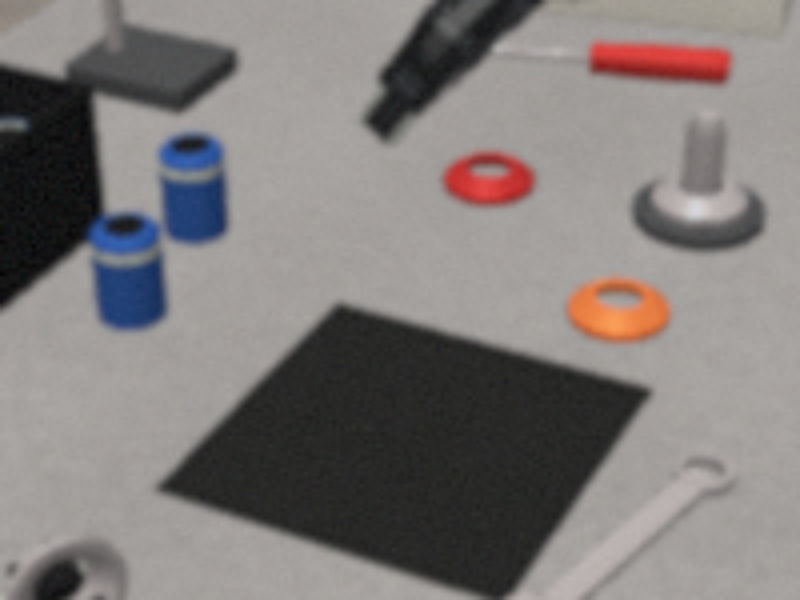

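```bash
python3 - <<'E'
from h import *
im,d,c=shot('wrist'); P=cloud(d,c); s=sense(); R=Ro.from_euler('xyz',s['ee_rot']).as_matrix()
Q=((P-s['tool_pos'])@R)*1000
m=(d>0)&(abs(Q[...,0])<30)&(abs(Q[...,1])<60)&(Q[...,2]>-75)&(Q[...,2]<60)
q=Q[m]; print(len(q))
for z in range(-70,50,5):
    k=q[(q[:,2]>=z)&(q[:,2]<z+5)]
    kk=k[abs(k[:,1])<24]
    print(z,len(k),np.percentile(k[:,1],[2,98]).round(1) if len(k) else '', len(kk), np.median(kk,0).round(1) if len(kk) else '')
im,d,c=shot('side'); P=cloud(d,c)
b=np.zeros(d.shape,bool); b[240:330,180:260]=1
print('ring pixels in rack',(b&(P[...,2]>.045)&(P[...,2]<.09)).sum())
E
```

```text
41011
-70 2505 [-59.   59.1] 272 [ 18.6 -21.1 -68.3]
-65 3955 [-58.4  59.2] 5 [ 18.1 -21.4 -64.6]
-60 7575 [-57.1  57.7] 9 [ 13.8 -23.6 -58.3]
-55 3938 [-54.3  55.9] 1475 [  1.2   2.1 -51.4]
-50 3080 [-48.4  52.2] 1798 [  3.1   2.7 -47.8]
-45 2045 [-34.2  38. ] 901 [  3.4 -10.4 -42.9]
-40 1617 [-31.8  36.5] 569 [  3.3 -14.3 -37.5]
-35 1627 [-38.7  43.4] 453 [  2.  -13.7 -32.5]
-30 1354 [-38.9  43.5] 459 [  0.9 -13.6 -27.6]
-25 1290 [-38.7  43.4] 503 [  0.5 -13.9 -22.4]
-20 1426 [-38.3  43.5] 725 [  0.2 -11.8 -17.4]
-15 1646 [-37.2  41.6] 1067 [ -0.1  -7.5 -12.3]
-10 2047 [-27.4  32.5] 1779 [-0.2  1.8 -7.6]
-5 1288 [-18.7  23.9] 1247 [ 4.   2.7 -2.7]
0 517 [-13.9  18.4] 517 [6.3 2.3 1.7]
5 77 [-6.5 10.2] 77 [6.6 1.8 5.7]
10 0  0 
15 0  0 
20 0  0 
25 0  0 
30 0  0 
35 0  0 
40 0  0 
45 0  0 
ring pixels in rack 521
```

Request:
play_rows --pt "-3 0 39 0 -0.17 0 50" --pt "-7 0 78 0 -0.17 0 50" --pt "-7 0 78 0 -0.17 0 50" --pt "-7 0 78 0 -0.17 0 50" --pt "-7 0 78 0 -0.17 0 50"

```text
clock: 7.58
tool_pos: [0.5902, -0.0382, 0.1175]
ee_rot: [3.088, -0.438, 0.005]
ft_force: [-0.3, 0.5, 0.1]
width: 0.0578
finger_force: 64.7
```

```bash
python3 - <<'E'
from h import *
s=sense(); print(s['tool_pos'],s['ee_rot'],s['joint_pos'])
E
```

```text
[ 0.59023055 -0.03820495  0.11746071] [ 3.0878392  -0.43779789  0.00469182] [ 0.18554518  0.28217975 -0.32067038  2.21505876  0.69706913  0.28809035
 -2.31797908]
```

Request:
play_rows --pt "7 -10 20 0.054 0.1 0 50" --pt "14 -20 40 0.054 0.2 0 50" --pt "14 -20 40 0.054 0.35 0 50" --pt "14 -20 40 0.054 0.35 0 50" --pt "14 -20 40 0.054 0.35 0 50"

```text
clock: 8.2
tool_pos: [0.6371, -0.0496, 0.177]
ee_rot: [-3.124, -0.661, 0.033]
ft_force: [-0.3, 0.1, -1.1]
width: 0.0578
finger_force: 65.0
```

```bash
python3 - <<'E'
from h import *
s=sense(); print(s['tool_pos'],s['ee_rot'],s['joint_pos'])
E
```

```text
[ 0.63714522 -0.04959805  0.17703909] [-3.12446124 -0.66085641  0.03328002] [ 0.6672212   0.28787621 -0.75150822  2.20797324  1.26083667  0.16275804
 -2.73075017]
```

Request:
play_rows --pt "-30 -10 25 0 -0.14 0 50" --pt "-60 -20 50 0 -0.14 0 50" --pt "-90 -20 75 0 -0.14 0 50" --pt "-114 -20 98 0 -0.14 0 50" --pt "-114 -20 98 0 -0.14 0 50" --pt "-114 -20 98 0 -0.14 0 50"

```text
clock: 8.95
tool_pos: [0.6171, -0.0344, 0.0546]
ee_rot: [-3.113, -0.47, 0.044]
ft_force: [-0.3, -0.0, -1.0]
width: 0.0578
finger_force: 65.2
```

```bash
python3 - <<'E'
from h import *
s=sense(); print(s['tool_pos'],s['ee_rot'],s['joint_pos'],s['ft_force'])
R=Ro.from_euler('xyz',s['ee_rot']).as_matrix()
want=Ro.from_euler('xyz',[np.pi,-.48,0]).as_matrix()
print('to lean .48: rotvec',Ro.from_matrix(R.T@want).as_rotvec().round(3))
for tgt in ([.605,-.03,.02],[.605,-.03,.006]): print(((np.array(tgt)-s['tool_pos'])@R*1000).round())
E
```

```text
[ 0.61711756 -0.03444509  0.05460525] [-3.11343855 -0.46999814  0.04438806] [ 0.36533761  0.45569589 -0.46361248  2.19955739  1.24348218  0.16253322
 -2.73077355] [-0.33460988 -0.01606954 -1.03068995]
to lean .48: rotvec [-0.048  0.011  0.039]
[-26.  -4.  26.]
[-33.  -4.  38.]
```

```bash
cat >> h.py <<'E'
def go(p,rpy):
    s=sense(); R=Ro.from_euler('xyz',s['ee_rot']).as_matrix(); W=Ro.from_euler('xyz',rpy).as_matrix()
    print('go',((np.array(p)-s['tool_pos'])@R*1000).round(),Ro.from_matrix(R.T@W).as_rotvec().round(3))
E
python3 -c "
from h import *
go([.60,-.02,.05],[np.pi,-.48,.5]);go([.60,-.02,.02],[np.pi,-.48,.5])"
```

```text
go [-17. -15.  -3.] [ 0.181  0.004 -0.405]
go [-30. -15.  24.] [ 0.181  0.004 -0.405]
```

Request:
play_rows --pt "-9 -8 -1 0.09 0 -0.2 50" --pt "-17 -15 -3 0.181 0 -0.405 50" --pt "-17 -15 -3 0.181 0 -0.405 50" --pt "-17 -15 -3 0.181 0 -0.405 50" --pt "-30 -15 24 0.181 0 -0.405 50" --pt "-30 -15 24 0.181 0 -0.405 50"

```text
clock: 9.7
tool_pos: [0.5993, -0.0206, 0.0185]
ee_rot: [-3.14, -0.473, 0.499]
ft_force: [0.4, 1.1, -0.5]
width: 0.0578
finger_force: 65.2
```

```bash
python3 -c "
from h import *
s=sense(); print(s['clock'],s['tool_pos'],s['ee_rot'],s['joint_pos'],s['ft_force'])
go([.60,-.02,.012],[np.pi,-.48,.5]);go([.60,-.02,.004],[np.pi,-.48,.5])"
```

```text
9.7 [ 0.59926717 -0.02055944  0.01848352] [-3.13978656 -0.47300691  0.49868552] [ 0.7422319   0.64275845 -0.81935617  2.17890097  1.15728786  0.19849236
 -2.05712971] [ 0.40046403  1.05059432 -0.54520557]
go [-2. -0.  6.] [-0.001  0.007 -0.001]
go [-6. -0. 13.] [-0.001  0.007 -0.001]
```

Reached a 27° lean. Next I'll press down gently so the disc pivots on its edge, then release.

Request:
play_rows --pt "-2 0 6 0 0 0 50" --pt "-6 0 13 0 0 0 50" --pt "-6 0 13 0 0 0 50"

```text
clock: 10.07
tool_pos: [0.6013, -0.0188, 0.007]
ee_rot: [3.141, -0.477, 0.502]
ft_force: [-11.6, -2.3, 24.9]
width: 0.0576
finger_force: 67.0
```

Request:
play_rows --pt "0 0 0 0 0 0 85" --pt "0 0 0 0 0 0 85" --pt "0 0 0 0 0 0 85" --pt "0 0 0 0 0 0 85" --pt "0 0 -20 0 0 0 85" --pt "0 0 -60 0 0 0 85" --pt "0 0 -100 0 0 0 85" --pt "0 0 -120 0 0 0 85" --pt "0 0 -120 0 0 0 85"

```text
clock: 11.2
tool_pos: [0.5525, -0.0473, 0.112]
ee_rot: [-3.141, -0.475, 0.498]
ft_force: [0.1, 0.0, -0.5]
width: 0.0851
finger_force: 0.0
```

```bash
python3 - <<'E'
from h import *
s=sense(); print(s['clock'],s['tool_pos'],s['ee_rot'],s['ft_force'])
a,d,c=shot('side');P=cloud(d,c); b,dw,cw=shot('wrist'); Pw=cloud(dw,cw)
save('r1',np.hstack([cv2.resize(a[180:280,220:380],(400,300)),cv2.resize(b,(400,300))]))
for n,im,P in (('side',a,P),('wrist',b,Pw)):
    m=(P[...,2]>.006)&(P[...,2]<.03)&(P[...,0]>.44)&(P[...,0]<.64)&(abs(P[...,1]+.015)<.1)&(im.min(-1)>70)
    q=P[m]; print(n,len(q), q.min(0),q.max(0),np.percentile(q[:,2],[5,50,95]))
    print(cv2.minEnclosingCircle(q[:,:2].astype(np.float32)))
go([.57,-.03,.15],[np.pi,0,.5])
E
```

```text
11.2 [ 0.55254635 -0.04730791  0.1120354 ] [-3.14100654 -0.47493411  0.49799733] [ 0.14000997  0.00611346 -0.47780759]
side 330 [ 0.54373512 -0.06451162  0.00637266] [ 0.60383871 -0.00253786  0.01914621] [0.00828229 0.0142468  0.01750544]
((0.5733582377433777, -0.03316555917263031), 0.03224179148674011)
wrist 4534 [ 0.54597105 -0.06397467  0.00604077] [ 0.60563818 -0.00442356  0.01897439] [0.00935145 0.01578375 0.01770907]
((0.5759571194648743, -0.0340997539460659), 0.030156487599015236)
go [ 39.  -6. -24.] [-0.002 -0.474 -0.001]
```

View pics/r1.png

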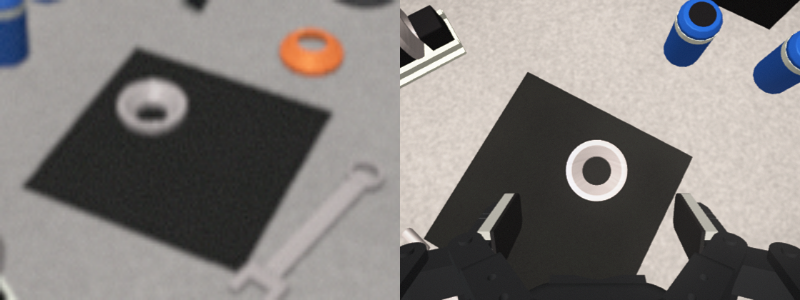

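Side and wrist views: the disc lies flat, hollow side up, at wrist crop (597,170), world about (0.575, -0.034).

```bash
python3 -c "
from h import *
go([.5755,-.034,.1],[np.pi,0,.5]);go([.5755,-.034,.05],[np.pi,0,.5]);go([.5755,-.034,.0],[np.pi,0,.5])"
```

```text
go [18.  0. 22.] [-0.002 -0.474 -0.001]
go [-4.  0. 66.] [-0.002 -0.474 -0.001]
go [-27.   0. 111.] [-0.002 -0.474 -0.001]
```

Request:
play_rows --pt "9 0 11 0 -0.18 0 85" --pt "18 0 22 0 -0.36 0 85" --pt "18 0 22 0 -0.474 0 85" --pt "18 0 22 0 -0.474 0 85" --pt "-4 0 66 0 -0.474 0 85" --pt "-18 0 93 0 -0.474 0 85" --pt "-27 0 111 0 -0.474 0 85" --pt "-27 0 111 0 -0.474 0 85" --pt "-27 0 111 0 -0.474 0 50" --pt "-27 0 111 0 -0.474 0 50" --pt "-27 0 111 0 -0.474 0 50" --pt "-27 0 111 0 -0.474 0 50" --pt "-27 0 111 0 -0.474 0 50" --pt "-27 0 111 0 -0.474 0 50"

```text
clock: 13.05
tool_pos: [0.5765, -0.0332, 0.002]
ee_rot: [-3.141, -0.002, 0.5]
ft_force: [-4.8, -1.6, 16.1]
width: 0.0572
finger_force: 60.3
```

Request:
play_rows --pt "0 0 -10 0 0 0 50" --pt "0 0 -50 0 0 0 50" --pt "0 0 -100 0 0 0 50" --pt "0 0 -130 0 0 0 50" --pt "0 0 -130 0 0 0 50" --pt "0 0 -130 0 0 0 50"

```text
clock: 13.8
tool_pos: [0.5757, -0.0338, 0.1302]
ee_rot: [-3.14, -0.0, 0.5]
ft_force: [0.5, -0.3, -0.8]
width: 0.0575
finger_force: 64.3
```

```bash
cat >> h.py <<'E'
def held():
    im,d,c=shot('wrist'); P=cloud(d,c); s=sense(); R=Ro.from_euler('xyz',s['ee_rot']).as_matrix()
    Q=((P-s['tool_pos'])@R)*1000
    m=(d>0)&(abs(Q[...,0])<36)&(abs(Q[...,1])<29)&(Q[...,2]>-35)&(Q[...,2]<10)&~((abs(Q[...,0])<14)&(abs(Q[...,1])>24))
    q=Q[m]; np.save('held',q); save('held',im)
    zt=np.percentile(q[:,2],3)
    print('n',len(q),'z pct',np.percentile(q[:,2],[1,5,25,50,75,95,99]).round(1))
    r=q[np.hypot(q[:,0],q[:,1])>22]; r=r[r[:,2]<zt+4]
    A=np.c_[r[:,:2],np.ones(len(r))]; k=np.linalg.lstsq(A,r[:,2],rcond=None)[0]; print('plane tilt x,y',k)
    print('x',q[:,0].min(),q[:,0].max(),'circ',cv2.minEnclosingCircle(r[:,:2].astype(np.float32)))
    return Q,m,im
E
python3 - <<'E'
from h import *
Q,m,im=held()
s=sense(); print(s['clock'],s['tool_pos'],s['ee_rot'])
go([.4822,-.3085,.16],[np.pi,0,.5])
E
```

```text
n 11991 z pct [-16.2 -15.8 -15.  -13.3 -10.3  -6.8  -3. ]
plane tilt x,y [-1.57587659e-03  8.39562754e-03 -1.47605169e+01]
x -30.8059225733851 29.69566360809137 circ ((-0.9799788594245911, 0.10586995631456375), 31.060447692871094)
13.85 [ 0.57542782 -0.03370061  0.12968445] [-3.13930404e+00  1.38493076e-04  4.99952336e-01]
go [-214.  196.  -31.] [-0.002  0.    -0.   ]
```

Request:
play_rows --pt "-50 33 -10 0 0 0 50" --pt "-100 66 -10 0 0 0 50" --pt "-150 98 -10 0 0 0 50" --pt "-200 130 -10 0 0 0 50" --pt "-250 163 -10 0 0 0 50" --pt "-303 197 -10 0 0 0 50" --pt "-303 197 -10 0 0 0 50" --pt "-303 197 -10 0 0 0 50" --pt "-303 197 -10 0 0 0 50"

```text
clock: 14.98
tool_pos: [0.4052, -0.3502, 0.1394]
ee_rot: [-3.139, -0.001, 0.502]
ft_force: [0.2, -0.2, -0.3]
width: 0.0571
finger_force: 64.4
```

```bash
cat >> h.py <<'E'
def arbor():
    im,d,c=shot('wrist'); P=cloud(d,c); s=sense(); R=Ro.from_euler('xyz',s['ee_rot']).as_matrix()
    Q=((P-s['tool_pos'])@R)*1000; H=P[...,2]
    near=np.hypot(P[...,0]-.482,P[...,1]+.3085)<.05
    print(s['tool_pos'],s['ee_rot'],s['joint_pos'])
    for lo,hi in [(.071,.078),(.064,.078),(.0,.013),(.013,.02),(.036,.0415),(.02,.031)]:
        m=near&(H>lo)&(H<hi)&(d>0); q=P[m]
        if len(q)<8: continue
        n=(q[:,:2]).astype(np.float32); print(lo,len(q),np.array(cv2.minEnclosingCircle(n)[0]).round(4),round(cv2.minEnclosingCircle(n)[1],4),'med z',np.median(q[:,2]).round(4))
    return im
E
python3 - <<'E'
from h import *
im=arbor(); held()
E
```

```text
[ 0.40519964 -0.35028038  0.13950378] [-3.13915895e+00 -7.71409949e-04  5.02534042e-01] [ 1.47384079  0.5503336  -1.12647234  1.95529715  0.58673298  1.01511585
 -0.9939288 ]
0.071 694 [ 0.4805 -0.3094] 0.0083 med z 0.0737
0.064 1351 [ 0.4806 -0.3096] 0.0121 med z 0.0713
0.0 7477 [ 0.4821 -0.3085] 0.05 med z 0.0086
0.013 1919 [ 0.4808 -0.3091] 0.0302 med z 0.018
0.02 2731 [ 0.481  -0.3092] 0.0266 med z 0.0229
n 11993 z pct [-15.8 -15.3 -14.5 -12.8  -9.8  -6.3  -2.5]
plane tilt x,y [-2.52797743e-03  4.46873679e-03 -1.42750112e+01]
x -30.707236769038825 29.84287229041945 circ ((-0.6455504894256592, 1.11496102809906), 30.488574981689453)
```

Request:
play_rows --pt "40 0 0 0 0 0 50" --pt "75 0 10 0 0 0 50" --pt "87 0 30 0 0 0 50" --pt "87 0 40 0 0 0 50" --pt "87 0 40 0 0 0 50" --pt "87 0 55 0 0 0 50" --pt "87 0 65 0 0 0 50" --pt "87 0 72 0 0 0 50" --pt "87 0 79 0 0 0 50" --pt "87 0 79 0 0 0 50"

```text
clock: 16.32
tool_pos: [0.4805, -0.3096, 0.0602]
ee_rot: [-3.139, -0.0, 0.5]
ft_force: [0.1, -0.0, -0.6]
width: 0.0571
finger_force: 64.4
```

Request:
play_rows --pt "1 0 8 0 0 0 50" --pt "1 0 16 0 0 0 50" --pt "1 0 24 0 0 0 50" --pt "1 0 31 0 0 0 50" --pt "1 0 35 0 0 0 50" --pt "1 0 37 0 0 0 50" --pt "1 0 37 0 0 0 50"

```text
clock: 17.2
tool_pos: [0.4816, -0.3092, 0.0236]
ee_rot: [-3.139, -0.001, 0.5]
ft_force: [0.5, 0.6, 0.1]
width: 0.0571
finger_force: 64.4
```

Request:
play_rows --pt "0 0 1 0 0 0 50" --pt "0 0 2 0 0 0 50" --pt "0 0 2 0 0 0 50"

```text
clock: 17.58
tool_pos: [0.4818, -0.3093, 0.0229]
ee_rot: [-3.141, 0.0, 0.5]
ft_force: [-8.6, 3.0, 24.4]
width: 0.0572
finger_force: 66.4
```

Seated at contact, about where expected. Release, rise straight up and look.

Request:
play_rows --pt "0 0 0 0 0 0 80" --pt "0 0 0 0 0 0 80" --pt "0 0 0 0 0 0 80" --pt "0 0 -30 0 0 0 80" --pt "0 0 -80 0 0 0 80" --pt "-40 0 -120 0 0 0 80" --pt "-87 0 -120 0 0 0 80" --pt "-87 0 -120 0 0 0 80"

```text
clock: 18.58
tool_pos: [0.402, -0.3536, 0.1414]
ee_rot: [-3.14, 0.002, 0.495]
ft_force: [-0.0, -0.1, -0.1]
width: 0.08
finger_force: 0.0
```

```bash
python3 - <<'E'
from h import *
im=arbor(); save('arb2',im)
im,d,c=shot('side'); P=cloud(d,c)
m=(np.hypot(P[...,0]-.481,P[...,1]+.309)<.034)&(P[...,2]>.031)&(P[...,2]<.045);q=P[m];print('side rim top',np.percentile(q[:,2],[50,90,97]))
s=sense(); print(s['clock'])
go([.5653,.225,.15],[np.pi,0,-.523])
E
```

```text
[ 0.40376877 -0.35244291  0.14157187] [-3.13971730e+00  3.47363640e-04  4.96940528e-01] [ 1.4756685   0.54462152 -1.12210406  1.95314897  0.58018435  1.01629712
 -0.98950174]
0.071 700 [ 0.4805 -0.309 ] 0.0086 med z 0.0736
0.064 1343 [ 0.4809 -0.3092] 0.012 med z 0.0713
0.0 6167 [ 0.482  -0.3085] 0.0501 med z 0.0083
0.036 3433 [ 0.4814 -0.3106] 0.0301 med z 0.0377
0.02 479 [ 0.4813 -0.3104] 0.0186 med z 0.0299
side rim top [0.03601548 0.03910615 0.04359285]
18.675
go [ 417. -430.   -7.] [-2.000e-03  1.000e-03  1.022e+00]
```

Request:
play_rows --pt "37 -33 -20 0 0 0.08 85" --pt "73 -65 -20 0 0 0.16 85" --pt "110 -98 -20 0 0 0.25 85" --pt "147 -131 -20 0 0 0.34 85" --pt "184 -163 -20 0 0 0.42 85" --pt "220 -196 -20 0 0 0.51 85" --pt "257 -229 -20 0 0 0.6 85" --pt "294 -261 -20 0 0 0.68 85" --pt "330 -294 -20 0 0 0.77 85" --pt "367 -327 -20 0 0 0.85 85" --pt "404 -359 -20 0 0 0.94 85" --pt "441 -392 -20 0 0 1.02 85" --pt "441 -392 -20 0 0 1.02 85" --pt "441 -392 -20 0 0 1.02 85" --pt "441 -392 -20 0 0 1.02 85"

```text
clock: 20.55
tool_pos: [0.6037, 0.2051, 0.1622]
ee_rot: [-3.141, 0.002, -0.517]
ft_force: [0.3, -0.7, -1.2]
width: 0.0849
finger_force: 0.0
```

```bash
python3 - <<'E'
from h import *
s=sense(); print(s['clock'],s['tool_pos'],s['ee_rot'],s['joint_pos'])
im,d,c=shot('wrist'); P=cloud(d,c); R=Ro.from_euler('xyz',s['ee_rot']).as_matrix(); Q=((P-s['tool_pos'])@R)*1000
m=(P[...,2]>.061)&(P[...,2]<.072)&(abs(Q[...,0])<20)&(abs(Q[...,1])<40); q=Q[m]
print(len(q),np.median(q,0),np.percentile(q,[2,98],axis=0),P[m][:,2].max())
go([.6042,.2025,.012],[np.pi,0,-.523])
E
```

```text
20.55 [0.60367156 0.20505803 0.16224154] [-3.14076476e+00  1.98935319e-03 -5.17498297e-01] [-0.0620995   0.47481332 -0.48409907  1.73237987  0.25350037  0.99748153
 -2.72752703]
556 [ 3.21334494  2.01671681 98.35280408] [[ -1.11499324 -13.08650943  95.81763392]
 [  7.32696734  16.64156188 101.11213077]] 0.06735185128053986
go [  1.   1. 150.] [-0.001  0.002  0.004]
```

Request:
play_rows --pt "3 2 40 0 0 0 85" --pt "3 2 80 0 0 0 85" --pt "3 2 115 0 0 0 85" --pt "3 2 138 0 0 0 85" --pt "3 2 150 0 0 0 85" --pt "3 2 150 0 0 0 85" --pt "3 2 150 0 0 0 50" --pt "3 2 150 0 0 0 50" --pt "3 2 150 0 0 0 50" --pt "3 2 150 0 0 0 50" --pt "3 2 150 0 0 0 50"

```text
clock: 21.98
tool_pos: [0.6064, 0.2009, 0.014]
ee_rot: [-3.14, 0.0, -0.52]
ft_force: [-2.7, -4.3, 9.0]
width: 0.0577
finger_force: 61.9
```

```bash
python3 - <<'E'
from h import *
s=sense(); print(s['clock'],s['tool_pos'],s['ee_rot'],s['joint_pos'])
go([.6042,.19,.14],[np.pi,0,-.5]);go([.6,-.02,.14],[np.pi,-0.2,.5]);go([.6,-.02,.12],[np.pi,-0.48,.5])
E
```

```text
21.975 [0.60635928 0.20094002 0.01399104] [-3.13961799e+00  3.95664317e-04 -5.20347111e-01] [-0.20225558  0.63641223 -0.29091679  1.82024364  0.25902977  0.720694
 -2.72598289]
go [   4.   10. -126.] [-0.002  0.    -0.02 ]
go [ 104.  195. -126.] [ 0.1    0.182 -1.017]
go [ 104.  195. -106.] [ 0.243  0.437 -1.   ]
```

Request:
play_rows --pt "0 0 -20 0 0 0 50" --pt "0 0 -60 0 0 0 50" --pt "0 10 -110 0 0 -0.02 50" --pt "20 40 -126 0 0 -0.2 50" --pt "45 85 -126 0 0 -0.38 50" --pt "70 130 -126 0 0 -0.56 50" --pt "90 170 -126 0 0 -0.74 50" --pt "104 195 -126 0 0 -0.92 50" --pt "104 195 -126 0 0 -1.02 50" --pt "104 195 -126 0 0 -1.02 50"

```text
clock: 23.22
tool_pos: [0.5996, -0.0201, 0.1396]
ee_rot: [-3.14, -0.002, 0.499]
ft_force: [0.0, 0.8, -1.1]
width: 0.0573
finger_force: 64.7
```

Request:
play_rows --pt "0 0 10 0 0.15 0 50" --pt "0 0 20 0 0.3 0 50" --pt "0 0 40 0 0.42 0 50" --pt "0 0 60 0 0.48 0 50" --pt "0 0 90 0 0.48 0 50" --pt "0 0 110 0 0.48 0 50" --pt "0 0 110 0 0.48 0 50"

```text
clock: 24.1
tool_pos: [0.5992, -0.0204, 0.0315]
ee_rot: [-3.141, -0.477, 0.497]
ft_force: [0.4, -0.9, -0.9]
width: 0.0576
finger_force: 64.7
```

```bash
python3 - <<'E'
from h import *
s=sense(); print(s['clock'],s['tool_pos'],s['ee_rot'],s['joint_pos'],s['width'])
go([.6,-.02,.015],[np.pi,-0.48,.5]);go([.6,-.02,.006],[np.pi,-0.48,.5])
E
```

```text
24.1 [ 0.5991567  -0.02038572  0.03145583] [-3.14062742 -0.47722701  0.49698994] [ 0.70608409  0.59290697 -0.77028364  2.18154329  0.9408144   0.1648327
 -1.86849984] 0.057645988198178566
go [-7.  0. 15.] [ 0.     0.003 -0.003]
go [-11.   0.  23.] [ 0.     0.003 -0.003]
```

Request:
play_rows --pt "-4 0 8 0 0 0 50" --pt "-7 0 15 0 0 0 50" --pt "-9 0 20 0 0 0 50" --pt "-11 0 24 0 0 0 50" --pt "-11 0 24 0 0 0 50"

```text
clock: 24.72
tool_pos: [0.6047, -0.0196, 0.0097]
ee_rot: [3.137, -0.485, 0.5]
ft_force: [-12.5, -8.2, 59.5]
width: 0.0577
finger_force: 76.8
```

Request:
play_rows --pt "1 0 -3 0 0 0 50" --pt "1 0 -3 0 0 0 50"

```text
clock: 24.98
tool_pos: [0.6019, -0.02, 0.0106]
ee_rot: [3.14, -0.481, 0.498]
ft_force: [-4.1, -3.0, 22.3]
width: 0.0579
finger_force: 74.5
```

Request:
play_rows --pt "0 0 0 0 0 0 85" --pt "0 0 0 0 0 0 85" --pt "0 0 0 0 0 0 85" --pt "0 0 0 0 0 0 85" --pt "0 0 -20 0 0 0 85" --pt "0 0 -60 0 0 0 85" --pt "0 0 -100 0 0 0 85" --pt "0 0 -120 0 0 0 85" --pt "0 0 -120 0 0 0 85"

```text
clock: 26.1
tool_pos: [0.5511, -0.0479, 0.1153]
ee_rot: [3.141, -0.477, 0.498]
ft_force: [-0.6, -0.0, 0.2]
width: 0.0851
finger_force: 0.0
```

```bash
python3 - <<'E'
from h import *
s=sense(); print(s['clock'],s['tool_pos'],s['ee_rot'],s['ft_force'])
a,d,c=shot('side');P=cloud(d,c); b,dw,cw=shot('wrist'); Pw=cloud(dw,cw)
save('r2',np.hstack([cv2.resize(a[180:280,220:380],(400,300)),cv2.resize(b,(400,300))]))
for n,im,P in (('side',a,P),('wrist',b,Pw)):
    m=(P[...,2]>.006)&(P[...,2]<.03)&(P[...,0]>.44)&(P[...,0]<.64)&(abs(P[...,1]+.015)<.1)&(im.min(-1)>70)
    q=P[m]; print(n,len(q),np.percentile(q[:,2],[5,50,95]),cv2.minEnclosingCircle(q[:,:2].astype(np.float32)))
c=cv2.minEnclosingCircle(q[:,:2].astype(np.float32))[0]
for z in (.1,.05,-.006): go([*c,z],[np.pi,0,.5])
E
```

```text
26.1 [ 0.55110975 -0.04792047  0.11534215] [ 3.14067271 -0.47710872  0.49781766] [-0.63981528 -0.01961881  0.22398497]
side 307 [0.00689413 0.01247188 0.01685179] ((0.5622455477714539, -0.03764127939939499), 0.03113233484327793)
wrist 4118 [0.00929017 0.01393927 0.01757265] ((0.5658206939697266, -0.04008927196264267), 0.03013668768107891)
go [ 8.  1. 20.] [-0.    -0.476 -0.001]
go [-15.   1.  65.] [-0.    -0.476 -0.001]
go [-41.   1. 114.] [-0.    -0.476 -0.001]
```

View pics/r2.png

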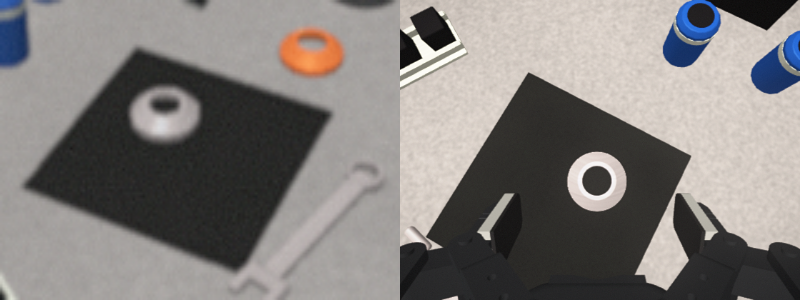

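Disc lies flat, hollow side down, at wrist crop (597,181), world about (0.566, -0.040).

Request:
play_rows --pt "4 1 10 0 -0.18 0 75" --pt "8 1 20 0 -0.36 0 70" --pt "8 1 20 0 -0.476 0 70" --pt "8 1 20 0 -0.476 0 70" --pt "-15 1 65 0 -0.476 0 70" --pt "-28 1 90 0 -0.476 0 70" --pt "-37 1 106 0 -0.476 0 70" --pt "-37 1 106 0 -0.476 0 70"

```text
clock: 27.2
tool_pos: [0.5644, -0.04, 0.0024]
ee_rot: [-3.14, -0.0, 0.5]
ft_force: [0.0, 0.1, 0.2]
width: 0.0698
finger_force: 0.0
```

Request:
play_rows --pt "0 0 2 0 0 0 70" --pt "0 0 4 0 0 0 70" --pt "0 0 4 0 0 0 70"

```text
clock: 27.58
tool_pos: [0.5655, -0.0401, -0.0002]
ee_rot: [-3.141, -0.001, 0.499]
ft_force: [0.9, 0.8, 0.4]
width: 0.07
finger_force: 0.0
```

Request:
play_rows --pt "0 0 0 0 0 0 50" --pt "0 0 0 0 0 0 50" --pt "0 0 0 0 0 0 50" --pt "0 0 0 0 0 0 50" --pt "0 0 0 0 0 0 50"

```text
clock: 28.2
tool_pos: [0.5655, -0.04, 0.0005]
ee_rot: [3.141, -0.001, 0.5]
ft_force: [-7.0, -2.3, 22.1]
width: 0.0571
finger_force: 59.1
```

Request:
play_rows --pt "0 0 -5 0 0 0 50" --pt "0 0 -20 0 0 0 50" --pt "0 0 -60 0 0 0 50" --pt "0 0 -110 0 0 0 50" --pt "0 0 -141 0 0 0 50" --pt "0 0 -141 0 0 0 50" --pt "0 0 -141 0 0 0 50"

```text
clock: 29.08
tool_pos: [0.5649, -0.0403, 0.1403]
ee_rot: [-3.141, -0.0, 0.499]
ft_force: [0.3, 0.5, -1.1]
width: 0.0567
finger_force: 64.1
```

```bash
python3 - <<'E'
from h import *
s=sense(); print(s['clock'],s['tool_pos'],s['ee_rot'],s['joint_pos'],s['width'])
held(); q=np.load('held.npy'); t=q[q[:,2]<np.percentile(q[:,2],5)+3]; A=np.c_[t[:,:2],np.ones(len(t))]
print('narrow ring',cv2.minEnclosingCircle(t[:,:2].astype(np.float32)),np.median(t[:,2]),np.linalg.lstsq(A,t[:,2],rcond=None)[0])
go([.404,-.352,.14],[np.pi,0,.5])
E
```

```text
29.075 [ 0.56490526 -0.04034529  0.14028467] [-3.14087352e+00 -4.33405375e-04  4.99431918e-01] [ 0.78678482  0.58650141 -1.0924919   1.8900117   0.6039878   1.04296715
 -1.63293112] 0.05671135304757491
n 10810 z pct [-17.5 -17.  -16.  -13.9 -11.3  -8.2  -4.3]
plane tilt x,y [-8.11591873e-03 -1.45358819e-02 -1.39128329e+01]
x -28.750961550125428 30.892992264467875 circ ((1.2880076169967651, 1.1980819702148438), 25.008899688720703)
narrow ring ((1.1824736595153809, 1.2731456756591797), 24.18407440185547) -16.048272715200277 [ 6.52446923e-03 -1.82168968e-04 -1.59135563e+01]
go [-290.  197.   -0.] [-0.001  0.    -0.   ]
```

Request:
play_rows --pt "-45 43 0 0 0 0 50" --pt "-90 86 0 0 0 0 50" --pt "-135 129 0 0 0 0 50" --pt "-175 168 0 0 0 0 50" --pt "-204 195 0 0 0 0 50" --pt "-204 195 20 0 0 0 50" --pt "-204 195 40 0 0 0 50" --pt "-204 195 45 0 0 0 50" --pt "-204 195 45 0 0 0 50" --pt "-204 195 45 0 0 0 50"

```text
clock: 30.38
tool_pos: [0.4802, -0.3085, 0.0956]
ee_rot: [-3.141, -0.001, 0.501]
ft_force: [-0.3, -0.1, -0.9]
width: 0.0568
finger_force: 64.1
```

```bash
python3 - <<'E'
from h import *
s=sense(); print(s['clock'],s['tool_pos'],s['ee_rot'],s['joint_pos'],s['ft_force'])
im,d,c=shot('wrist'); P=cloud(d,c);R=Ro.from_euler('xyz',s['ee_rot']).as_matrix(); Q=((P-s['tool_pos'])@R)*1000
r=np.hypot(Q[...,0]-1,Q[...,1]-1); m=(r<13)&(Q[...,2]>10)&(P[...,2]>.066)&(P[...,2]<.08); q=Q[m]
print(len(q), cv2.minEnclosingCircle(q[:,:2].astype(np.float32)) if len(q)>5 else 0)
go([.4794,-.309,.06],[np.pi,0,.5])
E
```

```text
30.375 [ 0.48020757 -0.30846692  0.09557282] [-3.14122305e+00 -1.18269743e-03  5.00633089e-01] [ 1.24240344  0.64443532 -1.0399976   1.91236717  0.67095178  0.98228668
 -1.17993348] [-0.28430503 -0.10967659 -0.89088299]
80 ((-7.196399688720703, 0.8009829521179199), 5.609220504760742)
go [-1. -0. 36.] [-0.    -0.001  0.   ]
```

Request:
play_rows --pt "-1 0 10 0 0 0 50" --pt "-1 0 18 0 0 0 50" --pt "-1 0 25 0 0 0 50" --pt "-1 0 31 0 0 0 50" --pt "-1 0 36 0 0 0 50" --pt "-1 0 36 0 0 0 50"

```text
clock: 31.18
tool_pos: [0.4786, -0.3092, 0.0587]
ee_rot: [-3.14, -0.001, 0.5]
ft_force: [1.0, -0.2, -0.5]
width: 0.0564
finger_force: 64.2
```

Request:
play_rows --pt "1 0 6 0 0 0 50" --pt "1 0 12 0 0 0 50" --pt "1 0 17 0 0 0 50" --pt "1 0 21 0 0 0 50" --pt "1 0 22 0 0 0 50" --pt "1 0 22 0 0 0 50"

```text
clock: 31.92
tool_pos: [0.4796, -0.3088, 0.0371]
ee_rot: [-3.141, -0.001, 0.5]
ft_force: [-0.1, -0.2, -0.8]
width: 0.0563
finger_force: 64.2
```

Request:
play_rows --pt "0 0 1 0 0 0 50" --pt "0 0 2 0 0 0 50" --pt "0 0 2 0 0 0 50"

```text
clock: 32.3
tool_pos: [0.4798, -0.309, 0.0358]
ee_rot: [-3.141, -0.001, 0.5]
ft_force: [-3.6, 1.8, 11.0]
width: 0.0567
finger_force: 65.8
```

Request:
play_rows --pt "0 0 0 0 0 0 80" --pt "0 0 0 0 0 0 80" --pt "0 0 0 0 0 0 80" --pt "0 0 -30 0 0 0 80" --pt "0 0 -80 0 0 0 80" --pt "-40 0 -110 0 0 0 80" --pt "-87 0 -110 0 0 0 80" --pt "-87 0 -110 0 0 0 80" --pt "-87 0 -110 0 0 0 80"

```text
clock: 33.42
tool_pos: [0.4033, -0.3507, 0.1451]
ee_rot: [-3.141, -0.001, 0.499]
ft_force: [0.8, 1.4, 0.0]
width: 0.08
finger_force: 0.0
```

```bash
python3 - <<'E'
from h import *
s=sense(); print(s['clock'],s['width'],s['ft_force'])
im,d,c=shot('wrist'); P=cloud(d,c); r=np.hypot(P[...,0]-.481,P[...,1]+.3095)
for lo,hi in [(.049,.055),(.036,.0475)]:
    m=(r<.034)&(P[...,2]>lo)&(P[...,2]<hi)&(d>0); q=P[m]
    A=np.c_[q[:,:2]-[.481,-.3095],np.ones(len(q))]; print(lo,len(q),np.median(q[:,2]),cv2.minEnclosingCircle(q[:,:2].astype(np.float32)),np.linalg.lstsq(A,q[:,2],rcond=None)[0])
a,_,_=shot('side'); save('fin',np.hstack([cv2.resize(a[120:220,290:450],(400,300)),cv2.resize(im,(400,300))]))
E
```

```text
33.425 0.07996760796799227 [0.8433921  1.39586311 0.03700852]
0.049 2898 0.05129197356813059 ((0.48105764389038086, -0.30960315465927124), 0.02507496252655983) [-0.00077561 -0.00227159  0.05115223]
0.036 2143 0.045694555318936514 ((0.48107191920280457, -0.3100672960281372), 0.030701769515872) [-0.00882712  0.01172214  0.04546879]
```

View pics/fin.png

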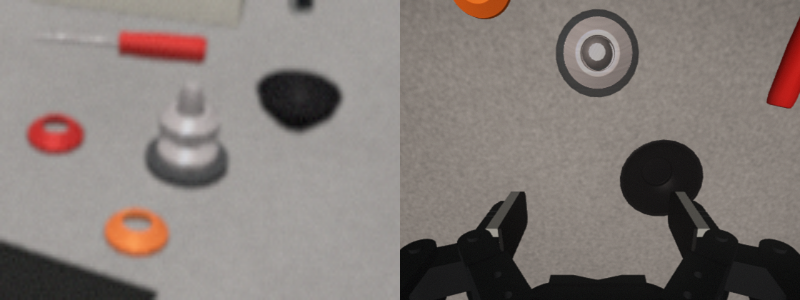

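The picture shows the finished stack at (187,135): first washer, then rim on rim at the top, seated flat (narrow ring at 51–52 mm, level). The robot is clear of it.

```bash
python3 -c "
from plant import *
print(finish_job())"
```

```text
the job is handed in; nothing more can be done
None
```

Both washers are on the arbor with faces alternating, the second hollow side up and the third hollow side down. They measured fully down and flat, and I handed the job in at about 33 s of the 72 s allowed.

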